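Find the rocking corner of the jig plate and flatten its shim

TASK

The H-shaped silvery metal jig plate rocks on its base: press down firmly on the blue dots at its corners, one after another, to find the corner that gives. Then press the orange pad of the brass shim at that corner down until the tab lies flat, so that the plate sits level and firm. Leave the other three shims standing, only press with the fingertips (do not pinch, lift or shove the plate), and leave the things around it alone.

Things in the scene. Friction and masses are not known exactly. Their poses are not given: they have to be found in the camera images.
- jig: loose H-shaped silvery metal jig plate, 166 (x) x 170 (y) x 10 mm, 0.36 to 0.54 kg: two cross bars 42 x 170 mm, centred 62 mm in front of and behind its middle, joined by a 36 mm wide spine along x. Origin under its middle, x away from the robot, y left. It lies loosely on four seats, underside 24 mm and top 34 mm above the turntable
- jig_center (a point): middle of the jig plate's top face. One of the four seats (any corner, changing from start to start) is 5 mm too low: that corner gives at 1 to 3 N; pressed with 6 to 10 N it sinks 3 to 5 mm at its blue dot and comes back when let go; the other three corners are solid
- bed: fixed dark steel base plate under the jig plate, 220 x 190 x 8 mm, parallel to it; origin on the turntable below the jig plate's middle. Each corner has a brass rocker shim: its tab (42 x 24 mm) is hinged at the end next to its corner and rises towards the robot. The two front tabs lie in front of the jig plate, the two back tabs between its cross bars
- corner_fl (a point): blue dot (20 mm across) on the jig plate's top at its front left (nearer the robot, +y side) corner, over the seat: the place to press that corner. 34 mm above the turntable while the plate lies level
- corner_fr (a point): blue dot (20 mm across) on the jig plate's top at its front right (nearer the robot, -y side) corner, over the seat: the place to press that corner. 34 mm above the turntable while the plate lies level
- corner_bl (a point): blue dot (20 mm across) on the jig plate's top at its back left corner, over the seat: the place to press that corner. 34 mm above the turntable while the plate lies level
- corner_br (a point): blue dot (20 mm across) on the jig plate's top at its back right corner, over the seat: the place to press that corner. 34 mm above the turntable while the plate lies level
- tab_a (a point): point on top of the base plate below the orange press pad (18 mm disc) of one shim as it lies flat, 61 mm in -x of the plate frame from its corner's blue dot. Which letter is at which corner changes. Above the turntable the pad's top is 33 to 43 mm high standing (and about 4 mm nearer the hinge), 18 to 23 mm flat; this point is at 8 mm
- shim_a (a joint): angle of the shim at tab_a, rad: 0.48 to 0.55 standing, 0 pressed flat (end stop). Stiff hinge: 6 to 8 N straight down on the orange pad moves it, and it stays where it is left. As the tab goes down its inner nose rises 5 mm under the plate corner: it fills the low corner's gap, or lifts a sound corner out of level
- tab_b (a point): point on top of the base plate below the orange press pad (18 mm disc) of one shim as it lies flat, 61 mm in -x of the plate frame from its corner's blue dot. Which letter is at which corner changes. Above the turntable the pad's top is 33 to 43 mm high standing (and about 4 mm nearer the hinge), 18 to 23 mm flat; this point is at 8 mm
- shim_b (a joint): angle of the shim at tab_b, rad: 0.48 to 0.55 standing, 0 pressed flat (end stop). Stiff hinge: 6 to 8 N straight down on the orange pad moves it, and it stays where it is left. As the tab goes down its inner nose rises 5 mm under the plate corner: it fills the low corner's gap, or lifts a sound corner out of level
- tab_c (a point): point on top of the base plate below the orange press pad (18 mm disc) of one shim as it lies flat, 61 mm in -x of the plate frame from its corner's blue dot. Which letter is at which corner changes. Above the turntable the pad's top is 33 to 43 mm high standing (and about 4 mm nearer the hinge), 18 to 23 mm flat; this point is at 8 mm
- shim_c (a joint): angle of the shim at tab_c, rad: 0.48 to 0.55 standing, 0 pressed flat (end stop). Stiff hinge: 6 to 8 N straight down on the orange pad moves it, and it stays where it is left. As the tab goes down its inner nose rises 5 mm under the plate corner: it fills the low corner's gap, or lifts a sound corner out of level
- tab_d (a point): point on top of the base plate below the orange press pad (18 mm disc) of one shim as it lies flat, 61 mm in -x of the plate frame from its corner's blue dot. Which letter is at which corner changes. Above the turntable the pad's top is 33 to 43 mm high standing (and about 4 mm nearer the hinge), 18 to 23 mm flat; this point is at 8 mm
- shim_d (a joint): angle of the shim at tab_d, rad: 0.48 to 0.55 standing, 0 pressed flat (end stop). Stiff hinge: 6 to 8 N straight down on the orange pad moves it, and it stays where it is left. As the tab goes down its inner nose rises 5 mm under the plate corner: it fills the low corner's gap, or lifts a sound corner out of level
- pumice: loose bystander: grey rubbing block 46 x 76 x 31 mm, origin at the centre of its underside
- wool: loose bystander: steel wool pad 48 x 63 x 30 mm, origin at the centre of its underside
- tape: loose bystander: masking tape roll, 91 mm across, 24 mm high, origin at the centre of its underside
- plier: loose bystander: pliers with red handles, 57 x 176 x 14 mm, origin at the centre of its underside

How it is judged:
On the way, in this order (a step that is already met when the one before it is completed fails the run):
1. the rocking corner is found: the plate is pressed by the fingers and a corner sinks by at least 1.5 mm (contact force between the fingers and jig above 1 N and height (world z) of any of corner_fl, corner_fr, corner_bl, corner_br below 0.0325 m), for 0.1 s.
2. one shim is pressed flat, the other three stand, and the plate is level (((value of joint shim_a below 0.07 rad and value of joint each of shim_b, shim_c, shim_d above 0.4 rad) or (value of joint shim_b below 0.07 rad and value of joint each of shim_a, shim_c, shim_d above 0.4 rad) or (value of joint shim_c below 0.07 rad and value of joint each of shim_a, shim_b, shim_d above 0.4 rad) or (value of joint shim_d below 0.07 rad and value of joint each of shim_a, shim_b, shim_c above 0.4 rad)) and angle between jig's own z axis and vertical below 0.012 rad), for 0.2 s.
At the end, for the whole second after the job is handed in: exactly one shim lies flat (within 0.07 rad), the other three stand above 0.40 rad, the plate is level within 0.012 rad (which only the low corner's shim leaves it), at rest and within 10 mm of where it lay (all of step 2 and distance of jig_center from where it was at the start of the episode below 0.01 m and linear speed of jig below 0.01 m/s); the robot touches nothing.
It fails at once if the jig plate is lifted or shoved (its middle moves more than 15 mm) (distance of jig_center from where it was at the start of the episode above 0.015 m).
It fails at once if a bystander is moved more than 20 mm (distance of any of pumice, wool, tape, plier from where it was at the start of the episode above 0.02 m).
It also fails if it takes over 42 s, if anything falls off the work surface, if the arm or the gripper's body presses on something with over 40 N, if the wrist force passes 120 N, or if a joint passes its speed limit or range.

ROBOT

A 6-joint arm with a two-finger parallel gripper is mounted at the origin on a cart in front of the work surface, level with it; the furniture and walls round the work are solid. World frame = base frame: x ahead of the robot, y to its left, z up, the work surface at z = 0. Lengths are in m, angles in rad, forces in N, time in s.
With the tool pointing down it reaches from about 0.275 to 0.825 m from the base axis. Payload 4.9 kg.
Tool frame: the origin (TCP) lies midway between the tips of the shut fingers; the grasp point (between the pads) lies 19 mm behind it; z points along the fingers, y is the direction in which the jaws open and shut (so a half turn about z gives the same grasp; the last joint's range is limited). The gripper opens to 85 mm and grips with 20 to 120 N. Pads are 22 mm wide; open, the fingers measure 114 mm over their backs; the gripper's body (76 mm by 85 mm) begins 54 mm behind the grasp point. The pads swing forward as they close: fully open they stand 13 mm farther back than shut.
Start: joints at [-1.401, 0.326, -0.193, 1.052, 0, 1.437], TCP at [0.165, -0.525, 0.231] pointing down, gripper open.
Joint ranges: [-2.65, 2.65], [-0.97, 1.79], [-1.3, 1.35], [-1.93, 2.1], [-1.47, 1.37], [-3.14, 3.14]. Speed limits (rad/s): [2.57, 2.57, 3.14, 3.14, 3.14, 3.14].

INTERFACE

Orientations are given as [roll, pitch, yaw] about the fixed x, y, z axes, in that order (R = Rz(yaw) Ry(pitch) Rx(roll)).
In Python, from rig import get_obs, get_image, camera_params, finish_job, find_in, masks_of gives the robot as it stands. The module is installed in compiled form; this text tells all that it offers.
- The arm moves only by the shell command python3 -m jog 'ROWS' [FORCE]. ROWS is JSON, a list that holds one entry, the list of rows, each a list of 7 numbers: the shift along the tool's x, y, z in mm, then the turn, a rotation vector about the tool's x, y, z in rad, then the finger opening in mm, from 0 to 85.4. In form: [[[tx, ty, tz, wx, wy, wz, grip], ...]]. A call has 1 to 20 rows; each row is the pose to reach, as a shift and turn from the pose measured when the call began, along the tool's axes at that moment; what a row does not reach only later rows make up. A row lasts 1/12 s, in which the tool goes at most 41.7 mm and 7.16 degrees, less where a joint would pass 70% of its speed; a pose out of reach is approached as far as the arm can. A call with a gripper value outside its range is refused whole. The fingers move at their own pace and stop on an object; FORCE is the grip in N (left out, the last holds). Time passes only in rows, so rows that repeat a pose let the fingers close. It gives the time, the measured TCP pose, the force and the opening at its end, in the units of the state.
- get_obs(): the state, without advancing time (a new reading comes with each control period).
- get_image(name): name is "scene" or "side" or "wrist"; returns the picture (420x560x3 uint8, blue, green, red); there is no depth.
- camera_params(name): a dict with "fx", "fy", "cx", "cy" (pixels), "distortion" ([k1, k2, p1, p2, k3] as OpenCV has them; the pictures are not rectified), "view" (4x4, takes a point from world to camera coordinates). Camera axes: x right, y up, looking along -z (the intrinsics and any distortion apply to the point x, -y, -z); pixel columns grow to the right and rows downward; lengths in m; the calibration is good to about 2 mm. A picture is of the moment at which its call begins: read the wrist's pose just before it. camera_params takes no time and is no camera call; for the wrist camera it gives the pose at the moment of the call.
- finish_job(): hands the job in, once; it reports no verdict.
Trained networks look in the newest picture that a camera, given by its name, has taken for a name from the list of things; names that differ only in an ending like _2 or _b are one class to them, and where a whole thing is asked for, a point or a joint stands for the part that bears it (a point fixed in the world has none). Each returns a list of dicts, best first, with "score" (0 to 1); they miss things now and then, are a little off and sometimes report something else, mostly with a low value. They report only what shows in the picture. A call takes as long as a camera call.
- find_in(name, camera): "point" ([column, row] as shares, 0 to 1, of the picture: columns of its width, rows of its height, amid what is visible of it).
- masks_of(name, camera): "region" (420x560 bool, what is visible of it) and "point" ([column, row] as shares, 0 to 1, of the picture: columns of its width, rows of its height, amid what is visible of it).
The state is a dict: "time": time; "joints": joint angles; "dq": joint speeds; "effort": joint torques, N m; "ee_pos": TCP position; "eef_rot": TCP orientation; "contact_force": force on the tool from outside, world axes, zero at the start; "moment": the same for the moment, N m; "width": finger opening in m.
Only numpy, scipy, OpenCV 4.12 (cv2) and the standard library are available. Lean on these libraries where they do the work, as an engineer would, in place of code of your own. Each camera call takes 0.05 s, during which the arm holds its last target.

## Working session

There is one attempt and no reset: what is moved stays moved. The work goes in short steps, Python scripts to look and compute and a shell command to move; the robot and the scene stay as the last step left them, time stands still between calls to the robot, and variables do not carry over. Pictures are saved under pics/ and viewed, and the job is handed in when it is done.

```bash
mkdir -p pics; cat > h.py <<'E'
import numpy as np,cv2
from rig import *
def proj(P,cam):
    c=camera_params(cam);V=np.array(c["view"]);P=np.atleast_2d(P).astype(float)
    p=(V[:3,:3]@P.T).T+V[:3,3];p=p*[1,-1,-1]
    K=np.array([[c["fx"],0,c["cx"]],[0,c["fy"],c["cy"]],[0,0,1]])
    return cv2.projectPoints(p,np.zeros(3),np.zeros(3),K,np.array(c["distortion"]))[0][:,0]
def back(uv,z,cam):
    c=camera_params(cam);V=np.array(c["view"])
    K=np.array([[c["fx"],0,c["cx"]],[0,c["fy"],c["cy"]],[0,0,1]])
    n=cv2.undistortPoints(np.array(uv,float).reshape(-1,1,2),K,np.array(c["distortion"]))[:,0]
    d=np.c_[n[:,0],-n[:,1],-np.ones(len(n))]@V[:3,:3]
    o=-V[:3,:3].T@V[:3,3]
    return o+d*((z-o[2])/d[:,2])[:,None]
E
python3 - <<'E'
from h import *
o=get_obs();print(o)
for n in("scene","side"):
    im=get_image(n);cv2.imwrite(f"pics/{n}0.png",im)
    hsv=cv2.cvtColor(im,cv2.COLOR_BGR2HSV)
    for nm,lo,hi in(("blue",(95,120,60),(125,255,255)),("or",(5,170,120),(18,255,255))):
        m=cv2.inRange(hsv,lo,hi);k,l,s,c=cv2.connectedComponentsWithStats(m)
        for i in range(1,k):
            if s[i,4]>25:print(n,nm,c[i].round(1),s[i],back(c[i],.034,n).round(4))
E
```

```text
{'time': 0.0, 'joints': array([-1.40119908e+00,  3.26931172e-01, -1.93594269e-01,  1.05199806e+00,
       -3.16652434e-05,  1.43657682e+00]), 'dq': array([-2.51690682e-04, -4.38139441e-04, -1.00610274e-03, -3.91483969e-04,
        1.30964610e-06,  6.51965525e-04]), 'effort': array([-6.83422240e-04, -4.43393862e+01,  2.62442762e+01,  1.54870818e-02,
       -9.91702132e-05,  2.80014672e-05]), 'ee_pos': array([ 0.16443185, -0.52422981,  0.23050482]), 'eef_rot': array([-3.13987678e+00, -1.99744067e-04,  3.03816605e-01]), 'contact_force': array([ 0.33357637, -0.18030258, -0.90414735]), 'moment': array([-0.04947289, -0.01379505, -0.00422105]), 'width': 0.08542354316557442}
scene blue [151.6 115.8] [141 112  22   9  82] [[ 1.1152 -0.1023  0.034 ]]
scene blue [190.8 131.5] [185 128  12   7  30] [[ 0.9559 -0.1363  0.034 ]]
scene blue [187.4 141.8] [181 138  11   9  30] [[ 0.9194 -0.0943  0.034 ]]
scene blue [236.9 154.4] [230 151  15   8  41] [[ 0.7682 -0.1583  0.034 ]]
scene blue [192.8 158.8] [188 155  11   9  44] [[ 0.8416 -0.0525  0.034 ]]
scene blue [215.4 164.9] [210 159  15  14  66] [[
[... 873 characters left out ...]
0   9   7  51] [[ 0.4942 -0.1711  0.034 ]]
side blue [512.3 288.9] [464 277  96  21 632] [[ 0.9125 -0.2105  0.034 ]]
side blue [345.5 285.9] [341 283  10   7  58] [[ 0.6148 -0.2014  0.034 ]]
side blue [254.8 327.2] [250 323  11   9  76] [[ 0.4646 -0.2915  0.034 ]]
side blue [333.1 344.1] [328 340  11  10  87] [[ 0.5848 -0.3215  0.034 ]]
side blue [437.5 355.3] [422 346  31  19 392] [[ 0.7404 -0.343   0.034 ]]
side or [246.4 265. ] [243 262   8   7  42] [[ 0.4399 -0.1528  0.034 ]]
side or [313.6 280.2] [310 277   8   8  45] [[ 0.5603 -0.1885  0.034 ]]
side or [221.5 317.9] [217 314  10   9  69] [[ 0.4101 -0.2745  0.034 ]]
side or [297.2 335.1] [293 331  10  10  67] [[ 0.5306 -0.3054  0.034 ]]
```

View pics/side0.png

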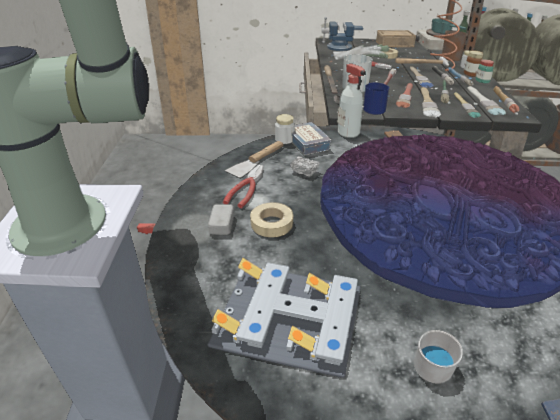

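View pics/scene0.png

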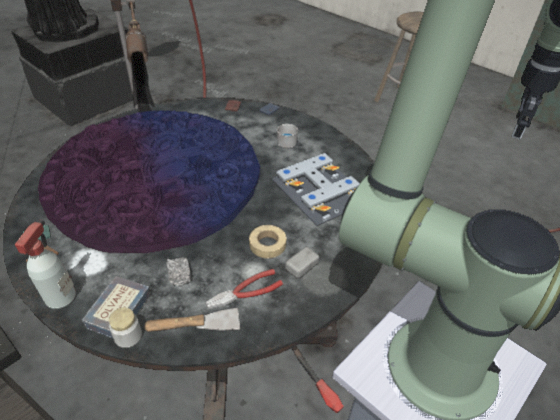

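```bash
cat >> h.py <<'E'
from scipy.spatial.transform import Rotation as Ro
def delta(p):
    o=get_obs();R=Ro.from_euler('xyz',o["eef_rot"])
    return (R.inv().apply(np.array(p)-o["ee_pos"])*1000).round(1), R.as_euler('xyz')
E
python3 -c "
from h import *
print(delta([.48,-.27,.17]))"
python3 -m jog '[[[30,-10,5,0,0,0,0],[60,-25,10,0,0,0,0],[95,-38,15,0,0,0,0],[130,-52,25,0,0,0,0],[165,-65,30,0,0,0,0],[200,-80,35,0,0,0,0],[240,-95,40,0,0,0,0],[280,-110,45,0,0,0,0],[320,-130,55,0,0,0,0],[350,-140,60,0,0,0,0],[377,-149,60,0,0,0,0],[377,-149,60,0,0,0,0],[377,-149,60,0,0,0,0],[377,-149,60,0,0,0,0],[377,-149,60,0,0,0,0]]]' 40
python3 - <<'E'
from h import *
im=get_image("wrist");cv2.imwrite("pics/w1.png",im)
print(get_obs())
hsv=cv2.cvtColor(im,cv2.COLOR_BGR2HSV)
for nm,lo,hi in(("blue",(95,120,60),(125,255,255)),("or",(5,170,120),(18,255,255))):
        m=cv2.inRange(hsv,lo,hi);k,l,s,c=cv2.connectedComponentsWithStats(m)
        for i in range(1,k):
            if s[i,4]>100:print(nm,c[i].round(1),s[i],back(c[i],.034,"wrist").round(4))
E
```

```text
(array([ 377.2, -148.2,   60.9]), array([-3.14001275e+00, -2.03606244e-04,  3.03796920e-01]))
time: 1.35
ee_pos: [0.4787, -0.2699, 0.1708]
eef_rot: [-3.14, 0.0, 0.302]
contact_force: [0.2, -0.4, 0.1]
width: -0.0003
{'time': 1.4, 'joints': array([-6.48478992e-01,  3.74040513e-01, -2.85371028e-01,  9.12871050e-01,
        8.06055416e-04,  2.19122167e+00]), 'dq': array([-0.00455473, -0.00134845,  0.001599  ,  0.00021326,  0.00200679,
       -0.00070624]), 'effort': array([ 4.59879013e-01, -4.51101315e+01,  2.46609771e+01,  1.42677489e-02,
        1.97458605e-02, -2.15922912e-03]), 'ee_pos': array([ 0.47864711, -0.27006924,  0.17089152]), 'eef_rot': array([-3.13991476e+00,  2.08254693e-04,  3.01891568e-01]), 'contact_force': array([-0.45268991, -0.42952095, -0.94432331]), 'moment': array([-0.03229273, -0.01020601,  0.01587039]), 'width': -0.0006939455890978576}
blue [253.3   4.4] [241   0  25  12 224] [[ 0.6068 -0.204   0.034 ]]
blue [391.2  89.4] [379  77  25  26 506] [[ 0.582  -0.3228  0.034 ]]
blue [177.9 143.5] [166 132  24  24 447] [[ 0.4915 -0.1724  0.034 ]]
blue [306.8 218.5] [296 208  22  22 362] [[ 0.4616 -0.2929  0.034 ]]
or [217.4  66.8] [206  57  23  21 381] [[ 0.5576 -0.1891  0.034 ]]
or [351.7 151.8] [342 142  20  21 326] [[ 0.5273 -0.3101  0.034 ]]
or [147.  201.2] [136 192  23  20 346] [[ 0.4358 -0.1575  0.034 ]]
```

View pics/w1.png

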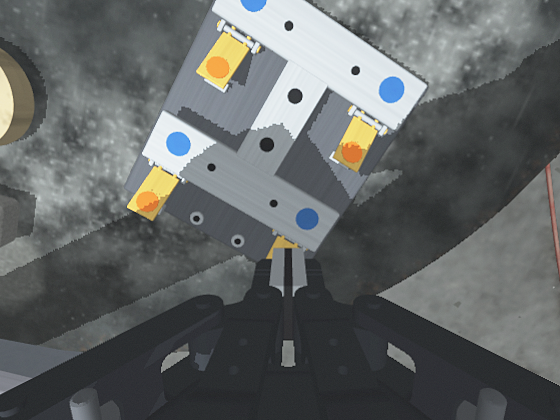

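```bash
python3 -c "
from h import *
print(delta([.463,-.292,.044]))"
```

```text
(array([-21.4,  16.5, 126.9]), array([-3.13991476e+00,  2.08254693e-04,  3.01891568e-01]))
```

```bash
python3 -m jog '[[[-21,16,30,0,0,0,0],[-21,16,60,0,0,0,0],[-21,16,90,0,0,0,0],[-21,16,115,0,0,0,0],[-21,16,127,0,0,0,0],[-21,16,127,0,0,0,0],[-21,16,127,0,0,0,0]]]'
python3 -m jog '[[[0,0,3,0,0,0,0],[0,0,6,0,0,0,0],[0,0,8,0,0,0,0],[0,0,9,0,0,0,0],[0,0,10,0,0,0,0],[0,0,10,0,0,0,0]]]'
python3 -m jog '[[[0,0,1,0,0,0,0],[0,0,1,0,0,0,0],[0,0,1,0,0,0,0]]]'
```

```text
time: 1.98
ee_pos: [0.4623, -0.2919, 0.0437]
eef_rot: [-3.139, 0.001, 0.3]
contact_force: [0.1, 0.4, 1.0]
width: -0.0005
time: 2.48
ee_pos: [0.4625, -0.2921, 0.0341]
eef_rot: [-3.14, 0.001, 0.3]
contact_force: [-0.4, 0.7, 2.0]
width: -0.0001
time: 2.73
ee_pos: [0.4625, -0.2921, 0.034]
eef_rot: [-3.14, 0.001, 0.3]
contact_force: [-2.6, 0.3, 9.3]
width: 0.0002
```

```bash
python3 -c "
from h import *
print(delta([.493,-.172,.044]))"
```

```text
(array([  64.7, -105.7,   -9.8]), array([-3.14004732e+00,  7.57718578e-04,  3.00434448e-01]))
```

```bash
python3 -m jog '[[[0,0,-5,0,0,0,0],[0,0,-15,0,0,0,0],[16,-26,-20,0,0,0,0],[32,-52,-20,0,0,0,0],[50,-82,-20,0,0,0,0],[65,-106,-18,0,0,0,0],[65,-106,-12,0,0,0,0],[65,-106,-10,0,0,0,0],[65,-106,-10,0,0,0,0]]]'
python3 -m jog '[[[0,0,3,0,0,0,0],[0,0,6,0,0,0,0],[0,0,8,0,0,0,0],[0,0,9,0,0,0,0],[0,0,10,0,0,0,0],[0,0,10,0,0,0,0]]]'
python3 -m jog '[[[0,0,1,0,0,0,0],[0,0,1,0,0,0,0],[0,0,1,0,0,0,0]]]'
```

```text
time: 3.48
ee_pos: [0.4932, -0.1718, 0.0441]
eef_rot: [-3.14, 0.001, 0.301]
contact_force: [0.0, 0.2, -0.5]
width: 0.0002
time: 3.98
ee_pos: [0.4931, -0.1722, 0.0341]
eef_rot: [-3.14, 0.001, 0.3]
contact_force: [-0.1, -0.1, -0.7]
width: -0.0
time: 4.23
ee_pos: [0.4932, -0.1722, 0.034]
eef_rot: [-3.141, 0.001, 0.3]
contact_force: [-3.3, 1.9, 9.2]
width: -0.0001
```

```bash
python3 -c "
from h import *
print(delta([.6135,-.202,.044]))"
```

```text
(array([106.1,  64.1, -10.1]), array([-3.14050283e+00,  7.54874749e-04,  3.00184184e-01]))
```

```bash
python3 -m jog '[[[0,0,-5,0,0,0,0],[0,0,-15,0,0,0,0],[26,16,-25,0,0,0,0],[52,32,-25,0,0,0,0],[82,50,-25,0,0,0,0],[106,64,-18,0,0,0,0],[106,64,-12,0,0,0,0],[106,64,-10,0,0,0,0],[106,64,-10,0,0,0,0]]]'
python3 -m jog '[[[0,0,3,0,0,0,0],[0,0,6,0,0,0,0],[0,0,8,0,0,0,0],[0,0,9,0,0,0,0],[0,0,10,0,0,0,0],[0,0,10,0,0,0,0]]]'
python3 -m jog '[[[0,0,1,0,0,0,0],[0,0,1,0,0,0,0],[0,0,1,0,0,0,0]]]'
```

```text
time: 4.98
ee_pos: [0.6117, -0.2013, 0.0429]
eef_rot: [-3.138, 0.003, 0.3]
contact_force: [0.0, 0.4, -0.0]
width: -0.0001
time: 5.48
ee_pos: [0.6114, -0.2012, 0.033]
eef_rot: [-3.138, 0.003, 0.3]
contact_force: [-1.2, -0.5, 0.7]
width: -0.0
time: 5.73
ee_pos: [0.6116, -0.2012, 0.0322]
eef_rot: [-3.138, 0.003, 0.3]
contact_force: [-0.4, 0.5, 0.9]
width: -0.0001
```

Gives here: 32.2 mm at about 1 N. I'll press further.

```bash
python3 -m jog '[[[0,0,1,0,0,0,0],[0,0,2,0,0,0,0],[0,0,2,0,0,0,0]]]'
python3 -m jog '[[[0,0,1,0,0,0,0],[0,0,1,0,0,0,0],[0,0,1,0,0,0,0]]]'
```

```text
time: 5.98
ee_pos: [0.6118, -0.2012, 0.0305]
eef_rot: [-3.139, 0.003, 0.3]
contact_force: [-1.2, 1.7, 4.0]
width: 0.0002
time: 6.23
ee_pos: [0.6119, -0.2012, 0.0304]
eef_rot: [-3.139, 0.002, 0.3]
contact_force: [-3.0, 1.9, 8.1]
width: 0.0
```

```bash
python3 -c "
from h import *
print(delta([.557,-.188,.060]),delta([.557,-.188,.046]),delta([.555,-.188,.02]))"
```

```text
(array([-48.6, -28.9, -29.4]), array([-3.13897595e+00,  2.37928227e-03,  3.00291161e-01])) (array([-48.6, -28.9, -15.4]), array([-3.13897595e+00,  2.37928227e-03,  3.00291161e-01])) (array([-50.4, -29.4,  10.6]), array([-3.13897595e+00,  2.37928227e-03,  3.00291161e-01]))
```

```bash
python3 -m jog '[[[0,0,-8,0,0,0,0],[0,0,-20,0,0,0,0],[0,0,-30,0,0,0,0],[-25,-15,-30,0,0,0,0],[-48.5,-29,-30,0,0,0,0],[-48.5,-29,-30,0,0,0,0],[-48.5,-29,-24,0,0,0,0],[-48.5,-29,-20,0,0,0,0],[-48.5,-29,-18,0,0,0,0]]]'
python3 - <<'E'
from h import *
print(delta([.556,-.188,.036]))
im=get_image("side")[220:360,190:380];cv2.imwrite("pics/s2.png",cv2.resize(im,None,fx=4,fy=4,interpolation=2))
E
```

```text
time: 6.98
ee_pos: [0.5582, -0.1884, 0.0485]
eef_rot: [-3.14, 0.001, 0.3]
contact_force: [-0.2, -0.6, -0.2]
width: 0.0003
(array([-2. , -1. , 12.5]), array([-3.13992813e+00,  1.34722301e-03,  3.00320637e-01]))
```

View pics/s2.png

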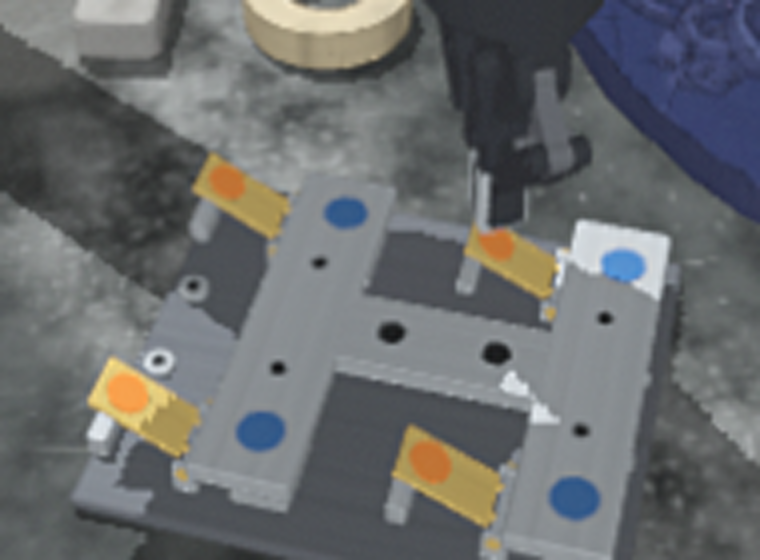

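```bash
python3 -m jog '[[[-1,-1,4,0,0,0,0],[-1,-1,7,0,0,0,0],[-1,-1,10,0,0,0,0],[-1,-1,12,0,0,0,0],[-1.5,-1,14,0,0,0,0],[-2,-1,16,0,0,0,0],[-2,-1,18,0,0,0,0]]]'
python3 -m jog '[[[0,0,1.5,0,0,0,0],[-1,-0.5,3,0,0,0,0],[-1,-0.5,4.5,0,0,0,0],[-1,-0.5,6,0,0,0,0]]]'
```

```text
time: 7.62
ee_pos: [0.5542, -0.1871, 0.0299]
eef_rot: [-3.137, 0.004, 0.301]
contact_force: [-3.9, 2.1, 6.7]
width: 0.0004
time: 7.95
ee_pos: [0.5524, -0.1866, 0.0241]
eef_rot: [-3.137, 0.005, 0.301]
contact_force: [-4.8, 0.5, 5.6]
width: 0.0
```

```bash
python3 -m jog '[[[0,0,1,0,0,0,0],[0,0,2,0,0,0,0],[0,0,3,0,0,0,0],[0,0,3,0,0,0,0]]]'
python3 -m jog '[[[0,0,1,0,0,0,0],[0,0,2,0,0,0,0],[0,0,2,0,0,0,0]]]'
```

```text
time: 8.28
ee_pos: [0.5519, -0.1865, 0.0211]
eef_rot: [-3.136, 0.006, 0.301]
contact_force: [-1.9, -1.0, 3.9]
width: -0.0001
time: 8.53
ee_pos: [0.5516, -0.1864, 0.0191]
eef_rot: [-3.136, 0.007, 0.301]
contact_force: [-2.3, 0.7, 3.5]
width: 0.0003
```

```bash
python3 -m jog '[[[0,0,1,0,0,0,0],[0,0,1,0,0,0,0]]]'
python3 -m jog '[[[0,0,1,0,0,0,0],[0,0,1,0,0,0,0]]]'
python3 -m jog '[[[0,0,1,0,0,0,0],[0,0,1,0,0,0,0]]]'
```

```text
time: 8.7
ee_pos: [0.5515, -0.1864, 0.0182]
eef_rot: [-3.136, 0.007, 0.301]
contact_force: [-2.6, 1.1, 4.6]
width: 0.0001
time: 8.87
ee_pos: [0.5516, -0.1864, 0.0178]
eef_rot: [-3.136, 0.007, 0.301]
contact_force: [-3.7, 1.9, 8.5]
width: -0.0004
time: 9.03
ee_pos: [0.5516, -0.1864, 0.0178]
eef_rot: [-3.136, 0.007, 0.301]
contact_force: [-4.0, 1.4, 11.2]
width: -0.0003
```

```bash
python3 -m jog '[[[0,0,1.5,0,0,0,0],[0,0,1.5,0,0,0,0],[0,0,1.5,0,0,0,0]]]'
python3 -m jog '[[[0,0,-3,0,0,0,0],[0,0,-10,0,0,0,0],[0,0,-30,0,0,0,0],[0,0,-60,0,0,0,0],[-20,20,-90,0,0,0,0],[-50,50,-110,0,0,0,0],[-80,50,-120,0,0,0,0],[-80,50,-120,0,0,0,0],[-80,50,-120,0,0,0,0],[-80,50,-120,0,0,0,0]]]'
python3 - <<'E'
from h import *
im=get_image("side");c=im[220:360,190:380];cv2.imwrite("pics/s3.png",cv2.resize(c,None,fx=4,fy=4,interpolation=2))
w=get_image("wrist");cv2.imwrite("pics/w3.png",w)
for n,im in(("side",im),("wrist",w)):
  hsv=cv2.cvtColor(im,cv2.COLOR_BGR2HSV)
  for nm,lo,hi in(("blue",(95,120,60),(125,255,255)),("or",(5,170,120),(18,255,255))):
        m=cv2.inRange(hsv,lo,hi);k,l,s,c=cv2.connectedComponentsWithStats(m)
        for i in range(1,k):
            b=back(c[i],.034,n)
            if s[i,4]>25 and .4<b[0,0]<.63 and b[0,1]<-.14:print(n,nm,c[i].round(1),s[i],b.round(4))
E
```

```text
time: 9.28
ee_pos: [0.5516, -0.1864, 0.0177]
eef_rot: [-3.137, 0.007, 0.301]
contact_force: [-4.4, 2.3, 14.8]
width: 0.0001
time: 10.12
ee_pos: [0.4912, -0.2582, 0.1379]
eef_rot: [-3.137, 0.006, 0.3]
contact_force: [0.1, -0.8, -0.1]
width: -0.0003
side blue [276.  272.8] [272 270   9   7  50] [[ 0.4942 -0.1715  0.034 ]]
side blue [345.3 285.9] [341 283  10   7  57] [[ 0.6146 -0.2013  0.034 ]]
side blue [254.6 327.5] [249 323  12  10  85] [[ 0.4642 -0.292   0.034 ]]
side blue [333.  344.2] [328 340  11  10  88] [[ 0.5846 -0.3216  0.034 ]]
side or [246.2 265.1] [243 262   8   7  44] [[ 0.4397 -0.153   0.034 ]]
side or [221.5 318. ] [217 314  10   9  70] [[ 0.4101 -0.2746  0.034 ]]
side or [297.3 335.1] [293 331  10  10  75] [[ 0.5308 -0.3053  0.034 ]]
wrist blue [260.8   9.7] [246   0  30  23 587] [[ 0.6095 -0.2024  0.034 ]]
wrist blue [415.3 109.3] [402  95  28  29 637] [[ 0.582 -0.322  0.034]]
wrist blue [176.7 169. ] [164 156  26  27 537] [[ 0.4913 -0.172   0.034 ]]
wrist blue [319.2 249.8] [307 239  25  24 435] [[ 0.4618 -0.2923  0.034 ]]
wrist or [370.  178.1] [359 167  23  24 413] [[ 0.5271 -0.3096  0.034 ]]
wrist or [142.5 231.8] [130 221  26  23 443] [[ 0.4352 -0.157   0.034 ]]
```

View pics/s3.png

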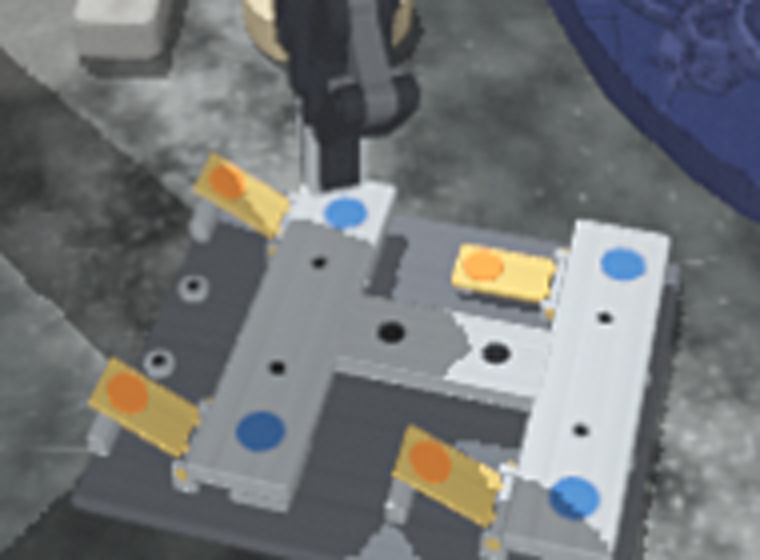

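View pics/w3.png

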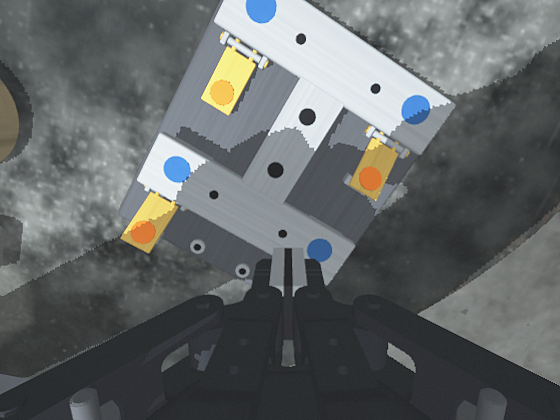

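```bash
python3 -c "
from h import *
print(delta([.6125,-.202,.044]))"
```

```text
(array([132.8, -16.4,  92.5]), array([-3.1360882 ,  0.00679632,  0.3020242 ]))
```

```bash
python3 -m jog '[[[35,-5,0,0,0,0,0],[70,-10,20,0,0,0,0],[105,-14,40,0,0,0,0],[133,-16,60,0,0,0,0],[133,-16,80,0,0,0,0],[133,-16,90,0,0,0,0],[133,-16,92,0,0,0,0],[133,-16,92,0,0,0,0]]]'
python3 -m jog '[[[0,0,3,0,0,0,0],[0,0,6,0,0,0,0],[0,0,8,0,0,0,0],[0,0,8.5,0,0,0,0],[0,0,8.5,0,0,0,0]]]'
python3 -m jog '[[[0,0,1,0,0,0,0],[0,0,1,0,0,0,0],[0,0,1,0,0,0,0]]]'
```

```text
time: 10.88
ee_pos: [0.6116, -0.2016, 0.0432]
eef_rot: [-3.134, 0.009, 0.302]
contact_force: [-0.2, 0.7, 0.2]
width: 0.0001
time: 11.3
ee_pos: [0.6115, -0.2018, 0.0352]
eef_rot: [-3.134, 0.009, 0.302]
contact_force: [-0.2, -0.6, 0.6]
width: -0.0001
time: 11.55
ee_pos: [0.6116, -0.202, 0.0344]
eef_rot: [-3.135, 0.009, 0.302]
contact_force: [-0.5, -0.0, -0.5]
width: 0.0002
```

```bash
python3 -m jog '[[[0,0,1,0,0,0,0],[0,0,1,0,0,0,0],[0,0,1,0,0,0,0]]]'
python3 -m jog '[[[0,0,0.5,0,0,0,0],[0,0,0.5,0,0,0,0]]]'
```

```text
time: 11.8
ee_pos: [0.6117, -0.202, 0.0341]
eef_rot: [-3.135, 0.008, 0.302]
contact_force: [-1.7, 1.0, 5.0]
width: -0.0002
time: 11.97
ee_pos: [0.6117, -0.202, 0.0341]
eef_rot: [-3.135, 0.008, 0.302]
contact_force: [-2.5, 1.2, 6.5]
width: -0.0001
```

Firm now: 34.1 mm under 6.5 N. I'll lift clear, check with a last picture and hand in.

```bash
python3 -m jog '[[[0,0,-5,0,0,0,0],[0,0,-20,0,0,0,0],[0,0,-50,0,0,0,0],[0,0,-80,0,0,0,0],[0,0,-110,0,0,0,0],[0,0,-110,0,0,0,0],[0,0,-110,0,0,0,0],[0,0,-110,0,0,0,0]]]'
python3 - <<'E'
from h import *
im=get_image("side");c=im[170:380,180:390];cv2.imwrite("pics/s4.png",cv2.resize(c,None,fx=2.8,fy=2.8,interpolation=2))
E
```

```text
time: 12.63
ee_pos: [0.6125, -0.2023, 0.1436]
eef_rot: [-3.135, 0.008, 0.302]
contact_force: [-0.5, 0.5, -0.4]
width: -0.0003
```

View pics/s4.png

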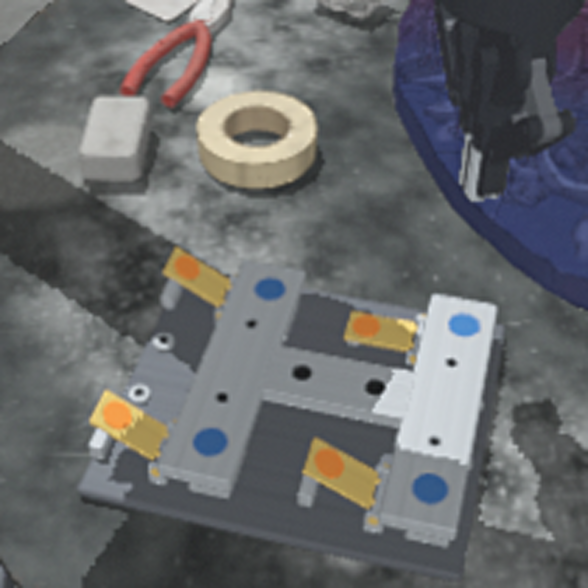

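The back-left tab, pad at (365,327), lies flat. The other three stand, and the gripper is clear of everything.

```bash
python3 -c "
from rig import *
print(finish_job())"
```

```text
the job is handed in; nothing more can be done
None
```

The back-left corner was the one that gave. I pressed its shim flat, left the other three standing, and handed the job in at about 12.7 s. No verdict came back.

- **Finding the corner:** Front right and front left stayed at 34.0 mm under about 9 N. Back left sank to 30.4 mm under 8 N. I did not press back right, since the low corner was already clear.
- **Pressing the shim:** I pushed the orange pad at back left down to its end stop. The fingertips stopped at about 17.7 mm with the force rising to 15 N. That is just below the 18–23 mm given for a flat pad, within the calibration error.
- **Last checks:** Pressed again, back left held at 34.1 mm under 6.5 N. In the pictures after the shim press the blue dots are within about 0.5 mm of where they started. The last side picture shows one tab flat, three standing and the gripper clear. The bystanders were never approached; I did not measure them, but the last picture shows the block, tape and pliers with no visible change. No check failed.

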